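Tension the saw blade and lock the screw

ROBOT

A 6-joint arm with a two-finger parallel gripper is mounted at the origin on a cart in front of the work surface, level with it; the furniture and walls round the work are solid. World frame = base frame: x ahead of the robot, y to its left, z up, the work surface at z = 0. Lengths are in m, angles in degrees, forces in N, time in s.
With the tool pointing down it reaches from about 0.3 to 0.75 m from the base axis. Payload 8.5 kg.
Tool frame: the origin (TCP) lies on the centre line of the jaws, within the pads' length; the fingertips stand 17 mm ahead of it and the grasp point (between the pads) lies 2 mm behind it (env.tcp_to_tips is the distance from the TCP to the fingertips, in m); z points along the fingers, y is the line along which they close (so a half turn about z gives the same grasp; the last joint's range is limited). The gripper opens to 85 mm and grips with 20 to 120 N. Pads are 22 mm wide; open, the fingers measure 114 mm over their backs; the gripper's body (76 mm by 85 mm) begins 54 mm behind the grasp point. The pads swing forward as they close: fully open they stand 13 mm farther back than shut.
Start: joints at [-83.211, 21.807, 74.336, -0, 83.858, -12.336], TCP at [0.18, -0.52, 0.248] pointing down, gripper open.
Joint ranges: [-178.18, 178.18], [-50.72, 133.34], [12.68, 142.11], [-81.47, 261.47], [9.98, 163.14], [-165.26, 165.26]. Speed limits (degrees/s): [136.94, 136.94, 180, 180, 180, 180].

INTERFACE

Orientations are given as a 3x3 rotation matrix whose columns are the frame's x, y, z axes.
In Python, from rig import env gives the robot as it stands. The module is installed in compiled form; this text tells all that it offers.
- The arm moves only by the shell command python3 -m pendant 'ROWS' [FORCE]. ROWS is JSON, a list of rows, each a list of 7 numbers: the opening, from 0 (shut) to 1 (fully open), then the shift along the tool's x, y, z in m, then the turn, a rotation vector about the tool's x, y, z in rad. A call has 1 to 5 rows; each row is the pose to reach, as a shift and turn from the pose commanded when the call began, along the tool's axes at that moment; what a row does not reach only later rows make up. A row lasts 1/8 s, in which the tool goes at most 62.5 mm and 10.7 degrees, less where a joint would pass 70% of its speed; a pose out of reach is approached as far as the arm can. A call with a gripper value outside its range is refused whole. The fingers move at their own pace and stop on an object; FORCE is the grip in N (left out, the last holds). Time passes only in rows, so rows that repeat a pose let the fingers close. It gives the time, the measured TCP pose, the force, the opening and the grip force at its end, in the units of the state.
- env.observe(): the state, without advancing time (a new reading comes with each control period).
- env.get_image(name): name is "scene" or "top" or "wrist"; returns a dict with "image" (480x640x3 uint8, blue, green, red), "fx", "fy", "cx", "cy" (pixels), "pose" (4x4, takes a point from camera to world coordinates). Camera axes: x right, y up, looking along -z (the intrinsics and any distortion apply to the point x, -y, -z); pixel columns grow to the right and rows downward; lengths in m; the calibration is good to about 2 mm. A picture is of the moment at which its call begins. There is no depth.
- env.close_job(): hands the job in; it is judged then, once.
Trained networks look in the newest picture that a camera, given by its name, has taken for a name from the list of things; names that differ only in an ending like _2 or _b are one class to them, and where a whole thing is asked for, a point or a joint stands for the part that bears it (a point fixed in the world has none). Each returns a list of dicts, best first, with "conf" (0 to 1); they miss things now and then, are a little off and sometimes report something else, mostly with a low value. They report only what shows in the picture. A call takes as long as a camera call.
- env.find_in(camera, thing): "bbox" ([centre column, centre row, width, height] in pixels, round what is visible of it).
- env.trace(camera, thing): "mask" (480x640 bool, what is visible of it) and "bbox" ([centre column, centre row, width, height] in pixels, round what is visible of it).
- env.tip_of(camera, thing): "centre" ([column, row] in pixels: a listed point, or the origin of a listed thing).
The state is a dict: "time_s": time; "q": joint angles; "qvel": joint speeds; "joint_efforts": joint torques, N m; "position": TCP position; "tool_rot": TCP orientation; "ft_force": force on the tool from outside, world axes, zero at the start; "wrist_torque": the same for the moment, N m; "grip_width": finger opening in m; "gripper_force": force on a finger pad.
Only numpy, scipy, OpenCV 4.12 (cv2) and the standard library are available. Lean on these libraries where they do the work, as an engineer would, in place of code of your own. Each camera call takes 0.05 s, during which the arm holds its last target. There are 200 camera calls.

TASK

Wind the black tension wheel clockwise by its red crank grip: it first runs free while the slack is taken up, then stiffens. Stop when the wheel feels firm, at about 10 newtons of push on the crank grip, without forcing it much beyond that, then swing the yellow lock lever fully over to the other side and leave the rest of the bench undisturbed.

Things in the scene. Friction and masses are not known exactly. Their poses are not given: they have to be found in the camera images.
- tension_stand: green steel blade-tensioning stand, fixed to the bench; base 120 x 320 x 12 mm, crosshead beam 80 mm deep, top at z 150 mm. Origin: underside of the base, on the wheel's axis; x away from the front edge, y along the plate (lock lever at y -142 mm, saw blade at +140 mm), z up.
- wheel_axis (a point): point on the wheel's vertical axis, fixed on the crosshead's top face, 150 mm above the stand's underside; axes as the stand's
- tension_wheel: black three-spoke hand wheel, 126 mm outside, rim 16 mm thick, on a vertical axis; it stays at its height. Origin on its axis, 178 mm below the rim's middle; its x axis points to the crank grip. It winds clockwise seen from above; a ratchet of 20 pins under it holds it: let go, it springs back at most a twentieth of a turn.
- crank_grip_mid (a point): middle of the red crank grip: upright, 20 mm diameter, 48 mm high, 55 mm from the wheel's axis; it spins freely about its own vertical axis, so a gripper may hold it and keep its heading while it goes round. Site: 24 mm above the grip's foot, 28 mm above the rim's top.
- spring_pack: 30 mm steel disc springs on the rocker, under the plunger. The plunger meets them after a slack that differs each time, 0.1 to 1.3 turns, in which the grip needs about 1 N with light ratchet clicks; from there the push at the grip grows by 2 to 3 N per radian and stays while the grip is held: 10 N is firm (0.55 N m at the wheel), 17 N too much. Origin: underside of the stand, on the axis.
- lock_lever (a joint): yellow lock lever, in rad: 0 leaning to the stand's -x side (open), 1.0 leaning to its +x side (locked, end stop); it stays where it is left
- lock_lever_tip (a point): centre of the lever's yellow ball, 26 mm across, 55 mm from the lever's hinge, which runs along the stand's y, 172 mm above the stand's underside; about 1 N on the ball moves it
- tape_roll: roll of masking tape, 103 mm across, 25 mm high, bystander
- flush_cutter: red-handled pliers lying down, 148 mm long, bystander
- sanding_block: grey sanding block 45 x 68 x 24 mm, bystander
- marker: black and white marker pen lying down, 135 mm, bystander
- oil_bottle: small white oil bottle with red spout, 34 mm across, 94 mm high, bystander
- screwdriver_1: yellow-handled screwdriver lying down, 151 mm, bystander
- plunger: steel plunger of 14 mm diameter on the wheel's screw, under the crosshead; comes down 10 mm a turn of the wheel. Origin on the axis, at rest at the stand's underside

How it is judged (in metres and radians):
On the way, in this order (a step that is already met when the one before it is completed fails the run):
1. the wheel is wound firm (190 to 480 N between plunger and spring pack; a push of about 7.5 to 13 N at the grip) while the lock lever is still open (contact force between plunger and spring_pack between 190 and 480 N and value of joint lock_lever below 0.4 rad), for 0.2 s.
2. the lock lever is over (value of joint lock_lever above 0.85 rad), for 0.2 s.
At the end, for the whole second after the job is handed in: The wheel rests wound firm, with 190 to 480 N between plunger and spring pack (it was last wound with a push of about 7.5 to 13 N at the grip), and the lock lever is over on the locked side (joint above 0.85 rad) (contact force between plunger and spring_pack between 190 and 480 N and value of joint lock_lever above 0.85 rad); the robot touches nothing.
It fails at once if the wheel is forced: over 600 N between plunger and spring pack (about 17 N at the grip) (contact force between plunger and spring_pack above 600 N).
It fails at once if a bystander is moved by more than 30 mm (distance of any of tape_roll, flush_cutter, sanding_block, marker, oil_bottle, screwdriver_1 from where it was at the start of the episode above 0.03 m).
It also fails if it takes over 69 s, if anything falls off the work surface, if the arm or the gripper's body presses on something with over 40 N, if the wrist force passes 120 N, or if a joint passes its speed limit or range.

## Working session

There is one attempt and no reset: what is moved stays moved. The work goes in short steps, Python scripts to look and compute and a shell command to move; the robot and the scene stay as the last step left them, time stands still between calls to the robot, and variables do not carry over. Pictures are saved under pics/ and viewed, at most 10 in all, crops included, and the job is handed in when it is done.

```bash
mkdir -p pics; cat > h.py <<'E'
import numpy as np, cv2
from rig import env
def ray(im,uv):
    d=np.array([(uv[0]-im["cx"])/im["fx"],-(uv[1]-im["cy"])/im["fy"],-1.0]);P=np.array(im["pose"])
    return P[:3,3],P[:3,:3]@d
def at_z(im,uv,z):
    o,d=ray(im,uv);return o+d*(z-o[2])/d[2]
def proj(im,p):
    P=np.array(im["pose"]);c=P[:3,:3].T@(np.array(p)-P[:3,3])
    return np.array([im["cx"]+im["fx"]*c[0]/-c[2],im["cy"]+im["fy"]*-c[1]/-c[2]])
def tri(obs):
    A=np.zeros((3,3));b=np.zeros(3)
    for im,uv in obs:
        o,d=ray(im,uv);d=d/np.linalg.norm(d);M=np.eye(3)-np.outer(d,d);A+=M;b+=M@o
    return np.linalg.solve(A,b)
E
python3 - <<'E'
from h import *
ims={}
for c in ("scene","top"):
    im=ims[c]=env.get_image(c);cv2.imwrite(f"pics/{c}0.png",im["image"])
    print(c,[k for k in im],np.round(im["pose"],3).tolist())
    for t in("wheel_axis","crank_grip_mid","lock_lever_tip"):
        r=env.tip_of(c,t);print(c,t,[(np.round(x["centre"],1),round(x["conf"],2)) for x in r[:2]])
        if r: ims[c,t]=r[0]["centre"]
for t,z in(("wheel_axis",.15),("crank_grip_mid",.214),("lock_lever_tip",.21)):
    o=[(ims[c],ims[c,t]) for c in("scene","top") if (c,t) in ims]
    if len(o)==2: print(t,tri(o).round(4))
    for im,uv in o: print("  at z",at_z(im,uv,z).round(4))
s=env.observe();print(s["position"],s["tool_rot"],s["ft_force"],s["time_s"],s["grip_width"])
E
```

```text
scene ['image', 'fx', 'fy', 'cx', 'cy', 'pose'] [[-0.723, 0.505, -0.472, -0.204], [-0.691, -0.514, 0.508, 0.54], [0.013, 0.693, 0.721, 1.255], [0.0, 0.0, 0.0, 1.0]]
scene wheel_axis [(array([296.7, 265.5]), 0.84), (array([298.4, 303.4]), 0.45)]
scene crank_grip_mid [(array([300.2, 229.1]), 0.56)]
scene lock_lever_tip [(array([331.9, 211. ]), 0.55)]
top ['image', 'fx', 'fy', 'cx', 'cy', 'pose'] [[-0.108, 0.97, -0.217, 0.278], [-0.994, -0.105, 0.024, -0.188], [0.0, 0.218, 0.976, 1.267], [0.0, 0.0, 0.0, 1.0]]
top wheel_axis [(array([290.8, 264.2]), 0.77)]
top crank_grip_mid [(array([303.5, 244.1]), 0.53), (array([343.2, 243.9]), 0.19)]
top lock_lever_tip []
wheel_axis [ 0.4811 -0.1565  0.1433]
  at z [ 0.4783 -0.1517  0.15  ]
  at z [ 0.4787 -0.1575  0.15  ]
crank_grip_mid [ 0.5104 -0.1953  0.2231]
  at z [ 0.5158 -0.2021  0.214 ]
  at z [ 0.5132 -0.1948  0.214 ]
  at z [ 0.5064 -0.3076  0.21  ]
[ 0.18019159 -0.51958802  0.24823197] [[ 9.44807548e-01  3.27625850e-01 -2.24460121e-05]
 [ 3.27625848e-01 -9.44807529e-01  1.93259948e-04]
 [ 4.21097935e-05 -1.89947351e-04 -9.99999981e-01]] [1.03558334 0.06787247 0.18782063] 0.4 0.08528344152389256
```

View pics/scene0.png

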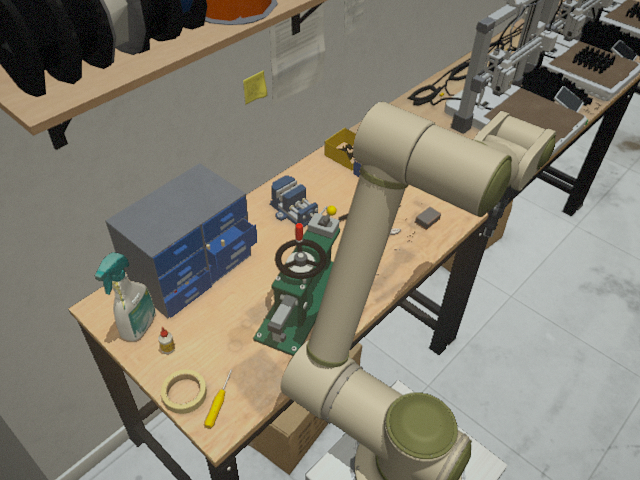

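View pics/top0.png

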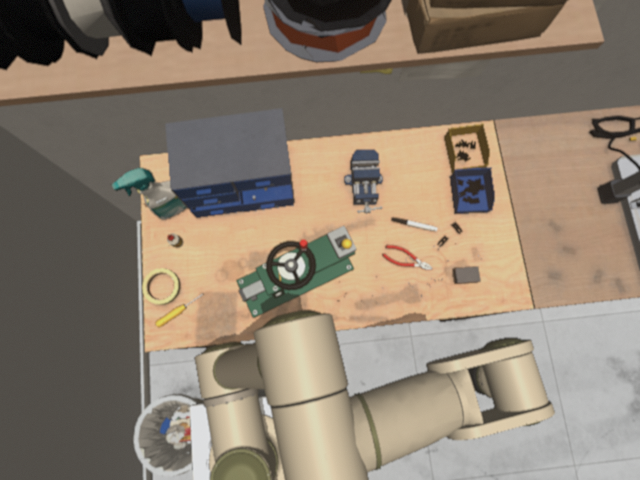

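The scene view shows the wheel hub at (297,262), the red grip at (299,231) and the yellow ball at (331,211). In the top view the hub is at (291,264), the grip at (303,244) and the ball at (347,243). The networks missed the ball in the top view, so I'll refine by colour.

```bash
python3 - <<'E'
from h import *
g={"scene":((299,231),(331,211)),"top":((303,244),(347,243))}
R={};
for c in g:
    im=env.get_image(c);hsv=cv2.cvtColor(im["image"],cv2.COLOR_BGR2HSV);H,S,V=[hsv[...,i].astype(int) for i in range(3)]
    for n,uv,m in(("grip",g[c][0],((H<8)|(H>172))&(S>150)&(V>80)),("ball",g[c][1],(abs(H-27)<6)&(S>160)&(V>110))):
        y,x=np.nonzero(m);k=np.hypot(x-uv[0],y-uv[1])<14;x,y=x[k],y[k]
        print(c,n,k.sum(),x.min(),x.max(),y.min(),y.max());R.setdefault(n,[]).append((im,(x.mean(),y.mean())))
p={n:tri(R[n]) for n in R};print({n:v.round(4) for n,v in p.items()})
for n,z in(("grip",.214),("ball",.215)):
    print(n,[at_z(i,u,z).round(4) for i,u in R[n]])
E
```

```text
scene grip 110 296 302 223 239
scene ball 71 327 336 205 214
top grip 52 299 306 240 247
top ball 46 342 350 240 247
{'grip': array([ 0.5137, -0.1942,  0.2151]), 'ball': array([ 0.501 , -0.2973,  0.2243])}
grip [array([ 0.5137, -0.1953,  0.214 ]), array([ 0.5148, -0.1937,  0.214 ])]
ball [array([ 0.5071, -0.305 ,  0.215 ]), array([ 0.5032, -0.2981,  0.215 ])]
```

```bash
python3 -m pendant '[[1,0,0,-0.05,0,0,0],[1,0.05,-0.02,-0.09,0,0,0],[1,0.10,-0.047,-0.09,0,0,0],[1,0.15,-0.07,-0.09,0,0,0],[1,0.20,-0.095,-0.09,0,0,0]]'; python3 -m pendant '[[0.6,0.05,-0.023,0,0,0,0],[0.6,0.10,-0.046,0,0,0,0],[0.6,0.15,-0.07,0,0,0,0],[0.6,0.19,-0.09,0,0,0,0],[0.6,0.19,-0.09,0,0,0,0]]'
```

```text
time_s: 1.12
position: [0.3391, -0.363, 0.3385]
tool_rot: [[0.945, 0.327, 0.0], [0.327, -0.945, -0.0], [0.0, 0.0, -1.0]]
ft_force: [1.6, 0.2, -0.4]
grip_width: 0.0854
gripper_force: 0.0
time_s: 1.75
position: [0.4894, -0.215, 0.3381]
tool_rot: [[0.943, 0.331, 0.0], [0.331, -0.943, 0.0], [0.0, -0.0, -1.0]]
ft_force: [-0.9, -0.1, -0.6]
grip_width: 0.0511
gripper_force: 0.0
```

```bash
python3 - <<'E'
from h import *
s=env.observe();print(np.round(s["position"],4),np.round(s["ft_force"],2),s["time_s"],s["grip_width"])
im=env.get_image("wrist");cv2.imwrite("pics/w1.png",im["image"]);print(np.round(im["pose"],3).tolist())
for t,z in(("wheel_axis",.15),("crank_grip_mid",.215),("lock_lever_tip",.22),("tension_wheel",0)):
    for x in env.tip_of("wrist",t)[:2]: print(t,np.round(x["centre"],1),round(x["conf"],2),at_z(im,x["centre"],z).round(4))
for c in("scene","top"):
    im=env.get_image(c)
    for x in env.tip_of(c,"wheel_axis")[:1]: print(c,at_z(im,x["centre"],.15).round(4),x["conf"])
E
```

```text
[ 0.4894 -0.215   0.3381] [-0.95 -0.09 -0.63] 1.75 0.05105120080544369
[[0.33, 0.902, 0.277, 0.561], [-0.944, 0.316, 0.097, -0.19], [-0.0, -0.294, 0.956, 0.464], [0.0, 0.0, 0.0, 1.0]]
wheel_axis [250.2 206.1] 0.87 [ 0.4737 -0.1589  0.15  ]
crank_grip_mid [299.9 190. ] 0.86 [ 0.5133 -0.1937  0.215 ]
lock_lever_tip [440.6 258.4] 0.64 [ 0.501  -0.3007  0.22  ]
scene [ 0.4784 -0.158   0.15  ] 0.67
top [ 0.4713 -0.1606  0.15  ] 0.9
```

View pics/w1.png

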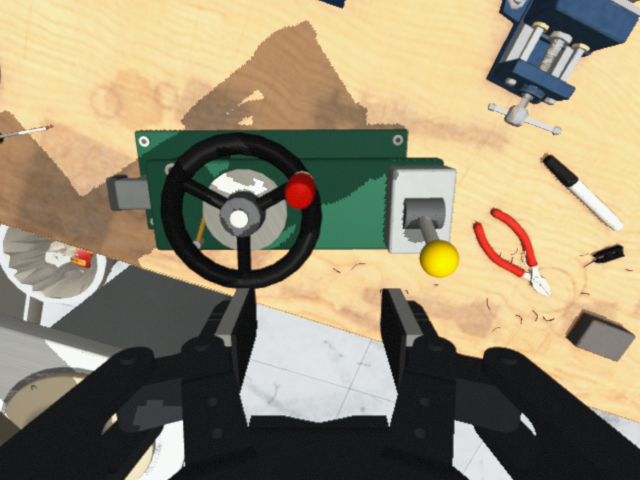

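The wrist view shows the rim spanning columns 161–322 and rows 132–288, the grip at (299,190) and the ball at (439,258). The stand is parallel to the tool axes. I'll fit the rim to get the axis.

```bash
python3 - <<'E'
from h import *
from scipy.optimize import least_squares
im=env.get_image("wrist");V=im["image"].max(2)
r=env.trace("wrist","tension_wheel")[0];m=r["mask"].astype(np.uint8)
h=cv2.convexHull(max(cv2.findContours(m,0,2)[0],key=cv2.contourArea))[:,0].astype(float)
h=h[np.hypot(h[:,0]-299,h[:,1]-190)>30]
print(r["bbox"],r["conf"],cv2.fitEllipse(h.astype(np.float32)))
P=np.array([at_z(im,u,.178)[:2] for u in h])
f=lambda c:np.hypot(*(P-c[:2]).T)-c[2]
s=least_squares(f,[.477,-.157,.063],loss="soft_l1",f_scale=.001);print(s.x.round(4),np.abs(s.fun).mean())
R=env.observe()["tool_rot"];p=env.observe()["position"]
g=np.array([.5135,-.1942,.215]);a=np.r_[s.x[:2],.215]
print("grip rel axis",(g-a).round(4),np.hypot(*(g-a)[:2]),"tool frame",(np.array(R).T@(g-a)).round(4),"go",(np.array(R).T@(g-p)).round(4))
E
```

```text
[240.5, 208.4, 161.2, 158.0] 0.95 ((238.34805297851562, 207.48898315429688), (155.186279296875, 165.37623596191406), 122.78783416748047)
[ 0.472  -0.1572  0.0634] 0.0002088929629146783
grip rel axis [ 0.0415 -0.037   0.    ] 0.055607349811066936 tool frame [0.0271 0.0486 0.    ] go [ 0.0318 -0.0135  0.1234]
```

```bash
python3 -m pendant '[[0.6,0.032,-0.0135,0,0,0,0],[0.6,0.032,-0.0135,0.04,0,0,0],[0.6,0.032,-0.0135,0.08,0,0,0],[0.6,0.032,-0.0135,0.121,0,0,0],[0.6,0.032,-0.0135,0.121,0,0,0]]' 40;  python3 -m pendant '[[0.2,0,0,0,0,0,0],[0,0,0,0,0,0,0],[0,0,0,0,0,0,0],[0,0,0,0,0,0,0]]' 40
cat > arc.py <<'E'
import sys,numpy as np
a,step,n=map(float,sys.argv[1:]);r=.055
for i in range(1,int(n)+1):
    t=np.radians(a+step*i);b=np.radians(a);print(round(a+step*i,1),np.round(r*(np.cos(t)-np.cos(b)),4),np.round(r*(np.sin(t)-np.sin(b)),4))
E
cat > st.py <<'E'
from h import *
s=env.observe();R=np.array(s["tool_rot"]);a=np.array([.472,-.1572,0]);d=R.T@(np.array(s["position"])-a)
th=np.arctan2(d[1],d[0]);f=R.T@np.array(s["ft_force"]);t=np.array([-np.sin(th),np.cos(th)]);r=np.array([np.cos(th),np.sin(th)])
print("th",np.degrees(th).round(1),"rad",np.hypot(*d[:2]).round(4),"Ftan(resist)",(-f[:2]@t).round(2),"Frad",(f[:2]@r).round(2),"fz",f[2].round(2),"t",s["time_s"],"w",round(s["grip_width"],4),"z",s["position"][2].round(4),"h",np.degrees(np.arctan2(R[1,0],R[0,0])).round(1))
E
python3 st.py; python3 arc.py 60.9 20 18
```

```text
time_s: 2.92
position: [0.5129, -0.1934, 0.2153]
tool_rot: [[0.945, 0.327, -0.005], [0.327, -0.945, 0.003], [-0.004, -0.004, -1.0]]
ft_force: [0.2, 0.6, 1.4]
grip_width: 0.0515
gripper_force: 0.0
time_s: 3.42
position: [0.5142, -0.1938, 0.2195]
tool_rot: [[0.945, 0.328, 0.002], [0.328, -0.945, -0.001], [0.002, 0.002, -1.0]]
ft_force: [-2.0, 2.6, 6.6]
grip_width: 0.0188
gripper_force: 39.1
th 60.0 rad 0.0564 Ftan(resist) 0.7 Frad -3.18 fz -6.58 t 3.425 w 0.0188 z 0.2195 h 19.1
80.9 -0.018 0.0063
100.9 -0.0371 0.006
120.9 -0.055 -0.0009
140.9 -0.0694 -0.0134
160.9 -0.0787 -0.0301
180.9 -0.0817 -0.0489
200.9 -0.0781 -0.0677
220.9 -0.0683 -0.0841
240.9 -0.0535 -0.0961
260.9 -0.0354 -0.1024
280.9 -0.0163 -0.1021
300.9 0.0015 -0.0953
320.9 0.0159 -0.0827
340.9 0.0252 -0.0661
360.9 0.0282 -0.0472
380.9 0.0246 -0.0284
400.9 0.0148 -0.012
420.9 0.0 -0.0
```

```bash
python3 -m pendant '[[0,-0.008,0.0039,-0.002,0,0,0],[0,-0.018,0.0063,-0.002,0,0,0],[0,-0.028,0.0069,-0.002,0,0,0],[0,-0.0371,0.006,-0.002,0,0,0],[0,-0.046,0.0037,-0.002,0,0,0]]'; python3 st.py; python3 arc.py 110.9 20 5
```

```text
time_s: 4.05
position: [0.471, -0.2121, 0.2195]
tool_rot: [[0.945, 0.328, 0.0], [0.328, -0.945, 0.001], [0.001, -0.001, -1.0]]
ft_force: [1.6, 8.7, 1.6]
grip_width: 0.0184
gripper_force: 40.6
th 110.0 rad 0.0547 Ftan(resist) 1.44 Frad -8.71 fz -1.6 t 4.05 w 0.0184 z 0.2195 h 19.1
130.9 -0.0164 -0.0098
150.9 -0.0284 -0.0246
170.9 -0.0347 -0.0427
190.9 -0.0344 -0.0618
210.9 -0.0276 -0.0796
```

```bash
python3 -m pendant '[[0,-0.0164,-0.011,0,0,0,0],[0,-0.0284,-0.0258,0,0,0,0],[0,-0.0347,-0.0439,0,0,0,0],[0,-0.0344,-0.063,0,0,0,0],[0,-0.0276,-0.0808,0,0,0,0]]'; python3 st.py; python3 arc.py 210.9 20 5
```

```text
time_s: 4.68
position: [0.4193, -0.145, 0.2196]
tool_rot: [[0.945, 0.327, 0.002], [0.327, -0.945, -0.002], [0.001, 0.002, -1.0]]
ft_force: [10.4, -3.7, -8.6]
grip_width: 0.0186
gripper_force: 39.7
th -148.2 rad 0.0536 Ftan(resist) 1.29 Frad -10.98 fz 8.58 t 4.675 w 0.0186 z 0.2196 h 19.1
230.9 0.0125 -0.0144
250.9 0.0292 -0.0237
270.9 0.0481 -0.0267
290.9 0.0668 -0.0231
310.9 0.0832 -0.0133
```

```bash
python3 -m pendant '[[0,0.0140,-0.0134,0.001,0,0,0],[0,0.0307,-0.0227,0.001,0,0,0],[0,0.0496,-0.0257,0.001,0,0,0],[0,0.0683,-0.0221,0.001,0,0,0],[0,0.0847,-0.0123,0.001,0,0,0]]'; python3 st.py; python3 arc.py 310.9 20 5
```

```text
time_s: 5.3
position: [0.4958, -0.1062, 0.2194]
tool_rot: [[0.945, 0.328, 0.001], [0.328, -0.945, -0.004], [-0.001, 0.004, -1.0]]
ft_force: [-7.1, -14.3, 6.6]
grip_width: 0.0186
gripper_force: 41.3
th -45.3 rad 0.0556 Ftan(resist) 0.24 Frad -15.96 fz -6.57 t 5.3 w 0.0186 z 0.2194 h 19.2
330.9 0.012 0.0148
350.9 0.0183 0.0329
370.9 0.018 0.052
390.9 0.0112 0.0698
410.9 -0.0013 0.0843
```

```bash
python3 - <<'E'
from h import *
from scipy.optimize import least_squares
P=np.array([[.5142,-.1938],[.471,-.2121],[.4193,-.145],[.4958,-.1062]]);F=np.array([3.2,8.7,11,16])
f=lambda c:np.r_[(np.hypot(*(P-c[:2]).T)-.055-F*c[2])*1e3,(c[2]*1e3-.05)*5]
s=least_squares(f,[.472,-.157,0]);print(s.x.round(5),s.fun.round(2))
E
python3 - <<'E'
from h import *
s=env.observe();print(np.round(s["ft_force"],1),np.round(s["wrist_torque"],2),np.round(s["qvel"],1),s["time_s"])
E
```

```text
[ 4.7331e-01 -1.5690e-01  3.0000e-05] [-0.02 -0.01 -0.02 -0.01 -0.1 ]
[ -7.1 -14.3   6.6] [-2.27  1.22 -0.01] [  3.1  14.9 -23.   -3.1   7.8   4. ] 5.3
```

```bash
sed -i 's/\[.472,-.1572,0\]/[.4733,-.1569,0]/' st.py; python3 arc.py -48 18 5; python3 -m pendant '[[0,0.0108,0.0136,0,0,0,0],[0,0.0176,0.0295,0,0,0,0],[0,0.0181,0.0466,0,0,0,0],[0,0.0147,0.0571,0,0,0,0],[0,0.0147,0.0571,0,0,0,0]]'; python3 st.py
```

```text
-30.0 0.0108 0.0134
-12.0 0.017 0.0294
6.0 0.0179 0.0466
24.0 0.0134 0.0632
42.0 0.0041 0.0777
time_s: 5.92
position: [0.5283, -0.1557, 0.2195]
tool_rot: [[0.945, 0.327, 0.002], [0.327, -0.945, -0.002], [0.001, 0.003, -1.0]]
ft_force: [-0.3, -0.9, 6.2]
grip_width: 0.0185
gripper_force: 41.3
th 18.4 rad 0.0554 Ftan(resist) -0.88 Frad -0.31 fz -6.17 t 5.925 w 0.0185 z 0.2195 h 19.1
```

```bash
sed -i 's/r=.055/r=.0543/' arc.py; python3 arc.py 17.5 16 12
```

```text
33.5 -0.0065 0.0136
49.5 -0.0165 0.025
65.5 -0.0293 0.0331
81.5 -0.0438 0.0374
97.5 -0.0589 0.0375
113.5 -0.0734 0.0335
129.5 -0.0863 0.0256
145.5 -0.0965 0.0144
161.5 -0.1033 0.0009
177.5 -0.106 -0.014
193.5 -0.1046 -0.029
209.5 -0.099 -0.0431
```

```bash
python3 -m pendant '[[0,-0.0065,0.0136,-0.001,0,0,0],[0,-0.0165,0.025,-0.001,0,0,0],[0,-0.0293,0.0331,-0.001,0,0,0],[0,-0.0438,0.0374,-0.001,0,0,0],[0,-0.0438,0.0374,-0.001,0,0,0]]'; python3 st.py;  python3 arc.py 81.5 16 5
```

```text
time_s: 6.55
position: [0.498, -0.2058, 0.2196]
tool_rot: [[0.945, 0.326, 0.0], [0.326, -0.945, -0.002], [-0.0, 0.002, -1.0]]
ft_force: [1.9, -6.6, -1.9]
grip_width: 0.0186
gripper_force: 40.5
th 82.4 rad 0.0553 Ftan(resist) -1.25 Frad 6.74 fz 1.91 t 6.55 w 0.0186 z 0.2196 h 19.0
97.5 -0.0151 0.0001
113.5 -0.0297 -0.0039
129.5 -0.0426 -0.0118
145.5 -0.0528 -0.0229
161.5 -0.0595 -0.0365
```

```bash
python3 -m pendant '[[0,-0.0151,0.0004,0,0,0,0],[0,-0.0297,-0.0036,0,0,0,0],[0,-0.0426,-0.0115,0,0,0,0],[0,-0.0528,-0.0226,0,0,0,0],[0,-0.0528,-0.0226,0,0,0,0]]'; python3 st.py;  python3 arc.py 145.5 16 5
```

```text
time_s: 7.18
position: [0.4403, -0.2006, 0.2196]
tool_rot: [[0.945, 0.327, -0.002], [0.327, -0.945, -0.001], [-0.002, 0.001, -1.0]]
ft_force: [-2.3, -6.7, 0.0]
grip_width: 0.0183
gripper_force: 40.6
th 146.3 rad 0.0553 Ftan(resist) 2.22 Frad 6.71 fz 0.0 t 7.175 w 0.0183 z 0.2196 h 19.1
161.5 -0.0067 -0.0135
177.5 -0.0095 -0.0284
193.5 -0.008 -0.0434
209.5 -0.0025 -0.0575
225.5 0.0067 -0.0695
```

```bash
python3 -m pendant '[[0,-0.0071,-0.0136,0,0,0,0],[0,-0.0099,-0.0286,0,0,0,0],[0,-0.0084,-0.0436,0,0,0,0],[0,-0.0029,-0.0577,0,0,0,0],[0,-0.0029,-0.0577,0,0,0,0]]'; python3 st.py;  python3 arc.py 209.5 16 5
```

```text
time_s: 7.8
position: [0.4194, -0.1466, 0.2195]
tool_rot: [[0.944, 0.329, -0.001], [0.329, -0.944, -0.001], [-0.001, 0.0, -1.0]]
ft_force: [-3.2, -3.0, 3.0]
grip_width: 0.0187
gripper_force: 40.8
th -150.2 rad 0.0551 Ftan(resist) 3.58 Frad 2.62 fz -2.96 t 7.8 w 0.0187 z 0.2195 h 19.2
225.5 0.0092 -0.012
241.5 0.0214 -0.021
257.5 0.0355 -0.0263
273.5 0.0506 -0.0275
289.5 0.0654 -0.0244
```

```bash
python3 -m pendant '[[0,0.0092,-0.012,0,0,0,0],[0,0.0214,-0.021,0,0,0,0],[0,0.0355,-0.0263,0,0,0,0],[0,0.0355,-0.0263,0,0,0,0],[0,0.0355,-0.0263,0,0,0,0]]'; python3 st.py;  python3 arc.py 257.5 12 5
```

```text
time_s: 8.43
position: [0.4439, -0.1105, 0.2195]
tool_rot: [[0.945, 0.328, -0.002], [0.328, -0.945, 0.001], [-0.002, -0.001, -1.0]]
ft_force: [-5.3, -0.7, 4.8]
grip_width: 0.0184
gripper_force: 41.3
th -103.5 rad 0.0552 Ftan(resist) 4.89 Frad 2.29 fz -4.79 t 8.425 w 0.0184 z 0.2195 h 19.1
269.5 0.0113 -0.0013
281.5 0.0226 -0.0002
293.5 0.0334 0.0032
305.5 0.0433 0.0088
317.5 0.0518 0.0163
```

```bash
python3 -m pendant '[[0,0.0113,-0.0013,0,0,0,0],[0,0.0226,-0.0002,0,0,0,0],[0,0.0334,0.0032,0,0,0,0],[0,0.0433,0.0088,0,0,0,0],[0,0.0433,0.0088,0,0,0,0]]'; python3 st.py; python3 -m pendant '[[0,0,0,0,0,0,0]]'; python3 st.py; python3 arc.py 305.5 10 5
```

```text
time_s: 9.05
position: [0.4877, -0.104, 0.2194]
tool_rot: [[0.945, 0.328, -0.003], [0.328, -0.945, 0.003], [-0.002, -0.003, -1.0]]
ft_force: [-7.6, 5.3, 8.7]
grip_width: 0.0182
gripper_force: 41.5
th -56.3 rad 0.0553 Ftan(resist) 8.75 Frad 3.22 fz -8.69 t 9.05 w 0.0182 z 0.2194 h 19.1
time_s: 9.18
position: [0.4873, -0.1038, 0.2194]
tool_rot: [[0.945, 0.328, -0.003], [0.328, -0.945, 0.003], [-0.002, -0.004, -1.0]]
ft_force: [-6.6, 5.2, 7.0]
grip_width: 0.0187
gripper_force: 41.5
th -56.9 rad 0.0554 Ftan(resist) 7.7 Frad 3.5 fz -7.02 t 9.175 w 0.0187 z 0.2194 h 19.1
315.5 0.0072 0.0061
325.5 0.0132 0.0135
335.5 0.0179 0.0217
345.5 0.021 0.0306
355.5 0.0226 0.0399
```

```bash
python3 -m pendant '[[0,0.0072,0.0061,0,0,0,0],[0,0.0132,0.0135,0,0,0,0],[0,0.0179,0.0217,0,0,0,0],[0,0.021,0.0306,0,0,0,0],[0,0.021,0.0306,0,0,0,0]]'; python3 st.py; for i in 1 2 3; do python3 -m pendant '[[0,0,0,0,0,0,0]]' >/dev/null; python3 st.py; done; python3 arc.py 345.5 8 5
```

```text
time_s: 9.8
position: [0.5181, -0.1253, 0.2195]
tool_rot: [[0.945, 0.328, -0.0], [0.328, -0.945, 0.005], [0.001, -0.005, -1.0]]
ft_force: [-1.5, 10.4, 6.4]
grip_width: 0.0181
gripper_force: 41.4
th -17.0 rad 0.0554 Ftan(resist) 9.28 Frad 4.93 fz -6.3 t 9.8 w 0.0181 z 0.2195 h 19.2
th -17.4 rad 0.0553 Ftan(resist) 8.95 Frad 4.7 fz -5.31 t 9.925 w 0.0189 z 0.2195 h 19.2
th -17.5 rad 0.0554 Ftan(resist) 9.33 Frad 4.47 fz -4.78 t 10.05 w 0.0182 z 0.2195 h 19.2
th -17.5 rad 0.0553 Ftan(resist) 9.42 Frad 4.75 fz -6.84 t 10.175 w 0.0185 z 0.2195 h 19.2
353.5 0.0014 0.0074
361.5 0.0017 0.015
369.5 0.001 0.0226
377.5 -0.0008 0.0299
385.5 -0.0036 0.037
```

```bash
python3 -m pendant '[[0,0.0014,0.0074,0,0,0,0],[0,0.0017,0.015,0,0,0,0],[0,0.001,0.0226,0,0,0,0],[0,-0.0005,0.0285,0,0,0,0],[0,-0.0005,0.0285,0,0,0,0]]'; python3 st.py; for i in 1 2 3; do python3 -m pendant '[[0,0,0,0,0,0,0]]' >/dev/null; python3 st.py; done; python3 arc.py 376 -6 5
```

```text
time_s: 10.8
position: [0.5279, -0.1521, 0.2195]
tool_rot: [[0.945, 0.328, 0.002], [0.328, -0.945, 0.005], [0.004, -0.004, -1.0]]
ft_force: [4.6, 10.9, 3.2]
grip_width: 0.0183
gripper_force: 41.2
th 13.1 rad 0.0555 Ftan(resist) 10.4 Frad 5.71 fz -3.09 t 10.8 w 0.0183 z 0.2195 h 19.2
th 12.9 rad 0.0555 Ftan(resist) 10.05 Frad 5.8 fz -3.26 t 10.925 w 0.0185 z 0.2195 h 19.2
th 12.8 rad 0.0554 Ftan(resist) 10.75 Frad 6.29 fz -3.37 t 11.05 w 0.0183 z 0.2195 h 19.2
th 12.8 rad 0.0554 Ftan(resist) 10.05 Frad 6.28 fz -2.96 t 11.175 w 0.0185 z 0.2195 h 19.2
370.0 0.0013 -0.0055
364.0 0.002 -0.0112
358.0 0.0021 -0.0169
352.0 0.0016 -0.0225
346.0 0.0005 -0.0281
```

```bash
python3 -m pendant '[[0,0.0007,-0.0028,0,0,0,0],[0,0.0013,-0.0055,0,0,0,0],[0,0.0013,-0.0055,0,0,0,0]]' >/dev/null; python3 st.py; python3 -m pendant '[[0.1,0,0,0,0,0,0],[0.3,0,0,0,0,0,0],[0.5,0,0,0,0,0,0],[0.5,0,0,0,0,0,0]]'; python3 st.py
```

```text
th 6.4 rad 0.0554 Ftan(resist) 11.69 Frad 5.7 fz -4.4 t 11.55 w 0.0184 z 0.2195 h 19.2
time_s: 12.05
position: [0.5265, -0.1484, 0.2192]
tool_rot: [[0.945, 0.327, -0.0], [0.327, -0.945, 0.0], [-0.0, -0.0, -1.0]]
ft_force: [-0.5, 0.2, -0.3]
grip_width: 0.043
gripper_force: 0.0
th 10.0 rad 0.0538 Ftan(resist) 0.29 Frad -0.42 fz 0.27 t 12.05 w 0.043 z 0.2192 h 19.1
```

```bash
python3 -m pendant '[[0.6,0,0,-0.04,0,0,0],[0.6,0,0,-0.09,0,0,0],[0,-0.04,0.05,-0.09,0,0,0],[0,-0.09,0.07,-0.09,0,0,0],[0,-0.09,0.07,-0.09,0,0,0]]'; python3 - <<'E'
from h import *
im=env.get_image("wrist");cv2.imwrite("pics/w2.png",im["image"]);s=env.observe();R=np.array(s["tool_rot"])
for t,z in(("crank_grip_mid",.215),("lock_lever_tip",.22)):
    for x in env.tip_of("wrist",t)[:1]:
        p=at_z(im,x["centre"],z);print(t,np.round(x["centre"]),round(x["conf"],2),p.round(4),"rel axis(tool)",(R.T@(p-[.4733,-.1569,0])).round(4),"from tcp(tool)",(R.T@(p-s["position"])).round(4))
E
```

```text
time_s: 12.68
position: [0.4625, -0.2461, 0.3094]
tool_rot: [[0.946, 0.323, -0.0], [0.323, -0.946, -0.0], [-0.0, 0.0, -1.0]]
ft_force: [-0.3, 1.1, 0.1]
grip_width: 0.0001
gripper_force: 0.0
crank_grip_mid [173.  84.] 0.78 [ 0.5251 -0.141   0.215 ] rel axis(tool) [ 0.0543  0.0017 -0.215 ] from tcp(tool) [ 0.092  -0.0783  0.0944]
lock_lever_tip [425. 219.] 0.84 [ 0.5001 -0.3001  0.22  ] rel axis(tool) [-0.0211  0.1441 -0.22  ] from tcp(tool) [0.0166 0.0641 0.0894]
```

View pics/w2.png

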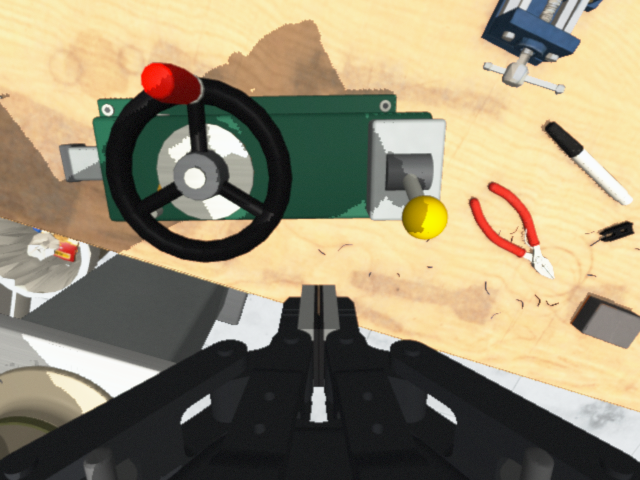

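The crank grip has sprung back about 11° and now rests at (173,84) in the picture. The ball is at (425,219), still open. I'll go down behind it with the fingers shut and push along tool +x.

```bash
python3 -m pendant '[[0,-0.018,0.03,0,0,0,0],[0,-0.018,0.064,0,0,0,0],[0,-0.018,0.064,0.045,0,0,0],[0,-0.018,0.064,0.088,0,0,0],[0,-0.018,0.064,0.088,0,0,0]]'; python3 -m pendant '[[0,0.01,0,0,0,0,0],[0,0.02,0,0,0,0,0],[0,0.03,0,0,0,0,0],[0,0.04,0,0,0,0,0],[0,0.048,0,0,0,0,0]]'; python3 st.py
```

```text
time_s: 13.45
position: [0.4683, -0.3085, 0.2189]
tool_rot: [[0.944, 0.329, -0.004], [0.329, -0.944, 0.005], [-0.003, -0.006, -1.0]]
ft_force: [0.7, -0.4, 1.0]
grip_width: -0.0001
gripper_force: 0.0
time_s: 14.08
position: [0.5144, -0.294, 0.2214]
tool_rot: [[0.945, 0.328, 0.0], [0.328, -0.945, -0.0], [0.0, 0.0, -1.0]]
ft_force: [-0.6, -0.1, 0.4]
grip_width: 0.0002
gripper_force: 0.6
th 92.4 rad 0.1432 Ftan(resist) -0.65 Frad -0.04 fz -0.38 t 14.075 w 0.0002 z 0.2214 h 19.1
```

```bash
python3 -m pendant '[[0,0.003,0,0,0,0,0],[0,0.006,0,0,0,0,0],[0,0.006,0,0,0,0,0]]'; python3 -m pendant '[[0,0.002,0,0,0,0,0],[0,0.004,0,0,0,0,0],[0,0.004,0,0,0,0,0]]'; python3 st.py; python3 - <<'E'
from h import *
im=env.get_image("wrist");cv2.imwrite("pics/w3.png",im["image"])
for x in env.tip_of("wrist","lock_lever_tip")[:1]:
    R=np.array(env.observe()["tool_rot"]);p=at_z(im,x["centre"],.22);print(x["conf"],x["centre"],(R.T@(p-[.4733,-.1569,0])).round(4))
E
```

```text
time_s: 14.45
position: [0.5195, -0.2923, 0.2212]
tool_rot: [[0.945, 0.328, 0.0], [0.328, -0.945, 0.0], [0.0, -0.0, -1.0]]
ft_force: [0.4, -0.1, 0.1]
grip_width: -0.0003
gripper_force: 0.0
time_s: 14.82
position: [0.5227, -0.2912, 0.2212]
tool_rot: [[0.945, 0.327, -0.002], [0.327, -0.945, -0.0], [-0.001, -0.0, -1.0]]
ft_force: [-4.5, -1.0, -1.3]
grip_width: 0.0001
gripper_force: 2.4
th 89.1 rad 0.143 Ftan(resist) -4.57 Frad -0.65 fz 1.35 t 14.825 w 0.0001 z 0.2212 h 19.1
0.61 [316.6, 267.3] [ 0.026   0.1425 -0.2201]
```

```bash
python3 -m pendant '[[0,0.0005,0,0,0,0,0],[0,0.0005,0,0,0,0,0]]'; python3 st.py; python3 -m pendant '[[0,-0.015,0,0,0,0,0],[0,-0.02,0,-0.04,0,0,0],[0,-0.05,0,-0.09,0,0,0],[0,-0.09,0,-0.1,0,0,0],[0,-0.09,0,-0.1,0,0,0]]'; python3 - <<'E'
from h import *
im=env.get_image("wrist");cv2.imwrite("pics/w4.png",im["image"]);R=np.array(env.observe()["tool_rot"])
for t,z in(("crank_grip_mid",.215),("lock_lever_tip",.22)):
  for x in env.tip_of("wrist",t)[:1]:
    p=at_z(im,x["centre"],z);print(t,x["conf"],x["centre"],(R.T@(p-[.4733,-.1569,0])).round(4))
E
```

```text
time_s: 15.18
position: [0.5227, -0.2912, 0.2212]
tool_rot: [[0.945, 0.327, -0.002], [0.327, -0.945, -0.0], [-0.002, -0.001, -1.0]]
ft_force: [-7.5, -2.4, -0.6]
grip_width: -0.0001
gripper_force: 3.8
th 89.1 rad 0.143 Ftan(resist) -7.84 Frad -0.35 fz 0.57 t 15.175 w -0.0001 z 0.2212 h 19.1
time_s: 15.8
position: [0.437, -0.3212, 0.323]
tool_rot: [[0.946, 0.325, 0.003], [0.325, -0.946, -0.002], [0.002, 0.003, -1.0]]
ft_force: [0.6, -0.1, -0.7]
grip_width: 0.0001
gripper_force: 0.0
lock_lever_tip 0.64 [313.6, 40.5] [ 0.0289  0.1419 -0.2198]
```

View pics/w4.png

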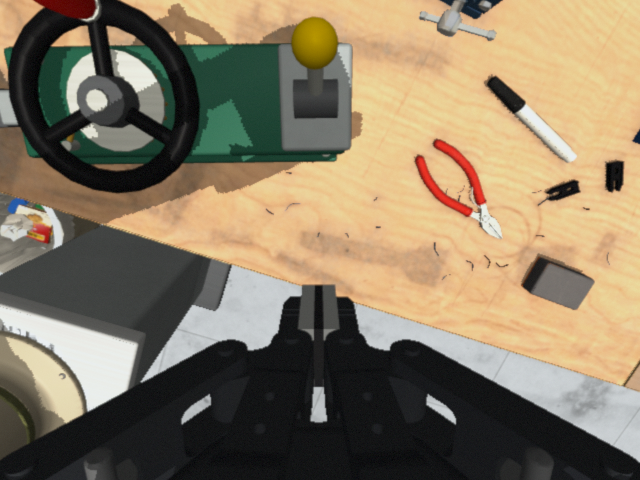

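The lever ball is now at (314,40), over on the far, locked side. The wheel's grip is still at its angle, at (70,5), and the robot is clear of everything.

```bash
python3 -c "
from rig import env
print(env.close_job())"
```

```text
the job is handed in; nothing more can be done
None
```

I wound the wheel to about 10.3 N of push at the grip (it sprang back about 11° onto its ratchet on release), pushed the lock lever over to its end stop, left the robot clear with no bystander touched, and handed the job in at about 16 s; no verdict was returned.

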